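# Check the food probe on its test stand

### The arm

A 6-joint arm with a two-finger parallel gripper is mounted at the origin on a cart in front of the work surface, level with it; the furniture and walls round the work are solid. World frame = base frame: x ahead of the robot, y to its left, z up, the work surface at z = 0. Lengths are in m, angles in rad, forces in N, time in s.
With the tool pointing down it reaches from about 0.425 to 0.95 m from the base axis. Payload 3.5 kg.
Tool frame: the origin (TCP) lies at the very end of the fingers, on their centre line; the grasp point (between the pads) lies 19 mm behind it; z points along the fingers, y is the line along which they close (so a half turn about z gives the same grasp; the last joint's range is limited). The gripper opens to 85 mm and grips with 20 to 120 N. Pads are 22 mm wide; open, the fingers measure 114 mm over their backs; the gripper's body (76 mm by 85 mm) begins 54 mm behind the grasp point. The pads swing forward as they close: fully open they stand 13 mm farther back than shut.
Start: joints at [1.083, 0.286, 1.577, -0, 1.279, -0.15], TCP at [0.224, 0.637, 0.231] pointing down, gripper open.
Joint ranges: [-2.77, 2.77], [-0.9, 2.22], [0.21, 2.48], [-1.53, 4.67], [0.24, 2.81], [-2.84, 2.84]. Speed limits (rad/s): [2.79, 2.79, 3.14, 3.14, 3.14, 3.14].

### API

Orientations are given as a unit quaternion [x, y, z, w].
In Python, from plant import ctrl gives the robot as it stands.
- The arm moves only by the tool carry_out, never from a script. Its argument "deltas" is one flat list of numbers, 6 for each row, row after row: the shift along the tool's x, y, z in m, then the turn, a rotation vector about the tool's x, y, z in rad. A call has 1 to 5 rows; each row is the pose to reach, as a shift and turn from the pose commanded when the call began, along the tool's axes at that moment; what a row does not reach only later rows make up. A row lasts 1/8 s, in which the tool goes at most 62.5 mm and 10.7 degrees, less where a joint would pass 70% of its speed; a pose out of reach is approached as far as the arm can. A call with a gripper value outside its range is refused whole. "grip" is the opening in per cent of the stroke, from 0 (shut) to 100 (fully open), set as the call begins (left out, the last holds). The fingers move at their own pace and stop on an object; "grip_force" is the grip in N (left out, the last holds). Time passes only in rows, so rows that repeat a pose let the fingers close. It gives the time, the measured TCP pose, the force, the opening and the grip force at its end, in the units of the state.
- ctrl.get_state(): the state, without advancing time (a new reading comes with each control period).
- ctrl.read_camera(name): name is "side" or "top"; returns (picture, depth): 480x640x3 uint8, red, green, blue; 480x640 float32, m along the optical axis (not along the pixel's ray), 0 where there is no reading.
- ctrl.camera_model(name): a dict with "intrinsics" (3x3 intrinsics, pixels), "k1" (the pictures are not rectified: a ray, as slopes to the right and down, at radius r is drawn at 1 + k1 r^2 times it, then the intrinsics apply), "extrinsics" (4x4, takes a point from world to camera coordinates). Camera axes: x right, y down, z forward; pixel columns grow to the right and rows downward; lengths in m; the calibration is good to about 2 mm. A picture is of the moment at which its call begins. camera_model takes no time and is no camera call.
- ctrl.sign_off(): hands the job in; it is judged then, once.
Trained networks look in the newest picture that a camera, given by its name, has taken for a name from the list of things; names that differ only in an ending like _2 or _b are one class to them, and where a whole thing is asked for, a point or a joint stands for the part that bears it (a point fixed in the world has none). Each returns a list of dicts, best first, with "score" (0 to 1); they miss things now and then, are a little off and sometimes report something else, mostly with a low value. They report only what shows in the picture. A call takes as long as a camera call. They do not tell look-alikes from the thing itself.
- ctrl.find_in(camera, query): "uv" ([column, row] in pixels, amid what is visible of it).
The state is a dict: "time": time; "qpos": joint angles; "dq": joint speeds; "joint_efforts": joint torques, N m; "eef_pos": TCP position; "tcp_rot": TCP orientation; "contact_force": force on the tool from outside, world axes, zero at the start; "wrist_torque": the same for the moment, N m; "opening": opening from 0.0 (shut) to 1.0 (fully open); "finger_force": force on a finger pad.
Only numpy, scipy, OpenCV 4.12 (cv2) and the standard library are available. Lean on these libraries where they do the work, as an engineer would, in place of code of your own. Each camera call takes 0.05 s, during which the arm holds its last target. There are 200 camera calls.

### The job

Check the food probe on its test stand: swing the stand's arm back until it rests against its stop, and drop the locking pin from the rack fully home through the arm into the lug below and let go of it. Then take the probe from the rack and hold its foot on the ringed mark of the sprung, sloping pad, square to the pad's face, pressing lightly so that the pad sinks about halfway without ever bottoming. Finish while holding the probe there, and leave the pastry cutter, the sprinkle jar and the timer where they stand.

Things in the scene. Friction and masses are not known exactly. Their poses are not given: they have to be found in the camera images.
- stand: Fixed test stand: flat aluminium base 120 x 210 x 12 mm. Origin under its centre; x to its rear (away from the robot, give or take yaw), y to its left, z up. At y = +70 mm the bearing of the swivel arm; at y = +10 a square lug 36 x 36 mm, top 34 mm high; at x = -21, y = -25 a dark stop post, 12 mm thick, 50 mm high, in front of the arm.
- swivel_arm (a joint): Arm's angle about the upright axis at stand x = 0, y = +70 mm. 0 = at the stop, along the stand's -y, holes in line; positive = free end swung to the rear (+x), max 0.9. Slight friction (0.06 N m). Flat bar 36 mm wide, 10 thick, top 46 mm above the table; 130 mm from the axis it bears the head: block 34 x 34 mm up to 73 mm high, on it a sloping 42 mm housing with the pad, up to 104 mm.
- head_back (a point): Middle of the rear (+x) face of the head block on the swivel arm, 56 mm above the table: where the arm can be pushed back towards its stop. Turns with the arm; its x axis points out of that face.
- bar_hole (a point): Centre of the upper mouth of the pin hole in the swivel arm, 46 mm above the table; 12 mm hole, 10 mm deep, right through, 60 mm from the bearing axis.
- lug_hole (a point): Centre of the mouth of the pin hole in the stand's fixed lug, 34 mm above the table; 12 mm hole, 22 mm deep. z is up. 2 mm gap between arm and lug.
- test_pad (a joint): How far the sprung pad is pressed in, m: 0 = out, 0.010 = bottomed. Spring 500 N/m with 0.5 N preload: half travel takes about 3 N. Moves along the pad's own axis.
- pad_mark (a point): The marked spot: centre of the 12 mm ring engraved on the round steel pad (30 mm) on the arm's head. z points out of the face, which slopes 25 degrees: its normal leans from vertical to the front of the stand (-x of the arm). Moves with pad and arm. Arm at its stop, pad out: x = -14, y = -60, z = 97 mm in the stand's frame.
- rack: White fixed rack block, 75 x 185 mm at the foot, 60 x 170 mm above, top 68 mm high, origin under its centre. Its y = +50 mm hole (15 mm) holds the probe, its y = -50 mm hole (14 mm) the pin. Both lift straight up.
- probe: Food probe, upright in the rack: round black handle 26 mm in diameter from 58 to 124 mm above its foot, thin steel stem (6 mm), flat round foot of 10 mm. About 90 g. Origin at the middle of the foot's underside, z up the stem to the handle. In the rack the foot is 10 mm above the table; the handle's underside rests on the rack's top.
- probe_tip (a point): Middle of the underside of the probe's foot (same as the probe's origin), z up the stem.
- lock_pin: Steel locking pin, upright in the rack: shank 10 mm in diameter, 32 mm long, tapered point; above it a 26 mm flange 4 mm thick and a round knob of 20 mm up to 62 mm. About 50 g. Origin at the point, z up. In the rack the point is 36 mm above the table. Fully home, the flange lies on the arm, the point 20 mm below the lug's mouth (14 mm above the table).
- cutter_round: Bystander: round pastry cutter, 64 mm diameter, 33 mm high, origin under its centre.
- sprinkle_pink: Bystander: sprinkle jar, 47 mm diameter, 63 mm high, origin under its centre.
- kitchen_timer: Bystander: round kitchen timer, 70 mm diameter, 37 mm high, origin under its centre.
- pin_tip (a point): The pin's point (same as the pin's origin), z up to the knob.
Not all that is in view belongs to the job. Several things have the shape of the lock_pin; the one meant has the colours described above.

How it is judged:
On the way, in this order (a step that is already met when the one before it is completed fails the run):
1. the arm is swung back to its stop (value of joint swivel_arm below 0.03 rad), for 0.2 s.
2. the pin is fully home through arm and lug, and let go, with the arm at its stop (z of pin_tip in the frame of lug_hole below -0.017 m and horizontal distance between pin_tip and lug_hole below 0.004 m and angle between lock_pin's own z axis and vertical below 0.12 rad and value of joint swivel_arm below 0.04 rad and contact force between the fingers and lock_pin below 0.2 N), for 0.3 s.
At the end, for the whole second after the job is handed in: Probe held still in the gripper, foot within 6 mm of the mark, stem within 8 degrees of square to the pad, pad pressed in 2 to 8 mm of its 10; pin let go and fully home (point 17 mm or more below the lug's mouth, within 4 mm of its centre); arm within 0.04 rad of its stop (distance between probe_tip and pad_mark below 0.006 m and angle between the z axis of probe_tip and the z axis of pad_mark, either way round below 0.14 rad and value of joint test_pad between 0.002 and 0.008 m and contact force between the fingers and probe above 1 N and linear speed of probe below 0.02 m/s and z of pin_tip in the frame of lug_hole below -0.017 m and horizontal distance between pin_tip and lug_hole below 0.004 m and contact force between the fingers and lock_pin below 0.2 N and value of joint swivel_arm below 0.04 rad); the arm keeps its last pose, push and grip.
It fails at once if the pad is pressed to its bottom (value of joint test_pad above 0.0095 m).
It fails at once if a bystander is moved more than 20 mm (distance of any of cutter_round, sprinkle_pink, kitchen_timer from where it was at the start of the episode above 0.02 m).
It also fails if it takes over 64 s, if anything falls off the work surface, if the arm or the gripper's body presses on something with over 40 N, if the wrist force passes 120 N, or if a joint passes its speed limit or range.

## Working session

There is one attempt and no reset: what is moved stays moved. The work goes in short steps, Python scripts to look and compute and a tool call to move; the robot and the scene stay as the last step left them, time stands still between calls to the robot, and variables do not carry over. Pictures are saved under pics/ and viewed, at most 10 in all, crops included, and the job is handed in when it is done.

Besides the shell and the picture viewer there is one more tool, called after ">>>" as name(argument=value, ...) on one line, values as JSON. carry_out: Moves the arm, as the interface text tells. Its arguments: {"type":"object","properties":{"deltas":{"type":"array"},"grip":{"type":"number"},"grip_force":{"type":"number"}},"required":["deltas"]}

```bash
mkdir -p pics; ls; cat > h.py <<'E'
import numpy as np, cv2
from plant import ctrl
from scipy.spatial.transform import Rotation as R
def ray(cam,uv):
    m=ctrl.camera_model(cam);K=np.array(m["intrinsics"]);E=np.array(m["extrinsics"])
    d=np.array([(uv[0]-K[0,2])/K[0,0],(uv[1]-K[1,2])/K[1,1]]);s=d.copy()
    for _ in range(20): s=d/(1+m["k1"]*(s@s))
    return E[:3,:3].T@np.r_[s,1],-E[:3,:3].T@E[:3,3]
def at_depth(cam,uv,z):
    v,c=ray(cam,uv);return c+v*z
def at_height(cam,uv,h):
    v,c=ray(cam,uv);return c+v*(h-c[2])/v[2]
def proj(cam,p):
    m=ctrl.camera_model(cam);K=np.array(m["intrinsics"]);E=np.array(m["extrinsics"])
    q=E[:3,:3]@np.asarray(p)+E[:3,3];s=q[:2]/q[2];s=s*(1+m["k1"]*(s@s))
    return np.array([K[0,0]*s[0]+K[0,2],K[1,1]*s[1]+K[1,2]])
def tri(c1,u1,c2,u2):
    v,c=ray(c1,u1);w,d=ray(c2,u2);v=v/np.linalg.norm(v);w=w/np.linalg.norm(w)
    t=np.linalg.lstsq(np.c_[v,-w],d-c,rcond=None)[0];a=c+v*t[0];b=d+w*t[1]
    return (a+b)/2,np.linalg.norm(a-b)
def cloud(cam,depth):
    m=ctrl.camera_model(cam);K=np.array(m["intrinsics"]);E=np.array(m["extrinsics"])
    v,u=np.mgrid[:480,:640];d=np.stack([(u-K[0,2])/K[0,0],(v-K[1,2])/K[1,1]],-1);s=d.copy()
    for _ in range(20): s=d/(1+m["k1"]*(s**2).sum(-1,keepdims=True))
    return (np.dstack([s,np.ones((480,640))])*depth[...,None]-E[:3,3])@E[:3,:3]
def step(p,rot):  # move in tool axes from current pose
    s=ctrl.get_state();r=R.from_quat(s["tcp_rot"]);p0=np.array(s["eef_pos"])
    return np.r_[r.inv().apply(np.array(p)-p0),(r.inv()*rot).as_rotvec()]
E
python3 - <<'E'
from h import *
np.set_printoptions(precision=4,suppress=True)
for c in("top","side"):
    p,d=ctrl.read_camera(c);cv2.imwrite(f"pics/{c}0.png",p[...,::-1]);np.save(f"{c}0.npy",d)
    m=ctrl.camera_model(c);print(c,m["k1"],np.linalg.inv(m["extrinsics"])[:3,[2,3]].T)
    for q in["stand","swivel_arm","head_back","bar_hole","lug_hole","pad_mark","rack","probe","lock_pin","cutter_round","sprinkle_pink","kitchen_timer"]:
        for f in ctrl.find_in(c,q)[:4]:
            u=f["uv"];z=d[int(u[1]),int(u[0])];print(q,np.round(u),round(f["score"],2),at_depth(c,u,z) if z>0 else None)
print(ctrl.get_state())
E
```

```text
pics
top 0.029256360698023308 [[ 0.1194 -0.0109 -0.9928]
 [ 0.3858 -0.0121  1.24  ]]
stand [262. 244.] 0.6 [0.5404 0.1268 0.0283]
swivel_arm [255. 232.] 0.61 [0.572  0.1446 0.0465]
head_back [256. 235.] 0.6 [0.5651 0.141  0.0429]
head_back [381. 264.] 0.56 [ 0.4801 -0.188   0.1317]
bar_hole [378. 264.] 0.57 [ 0.4804 -0.1829  0.1268]
bar_hole [253. 235.] 0.56 [0.5658 0.1514 0.0414]
lug_hole [260. 250.] 0.58 [0.5229 0.1313 0.0362]
lug_hole [255. 234.] 0.27 [0.5653 0.1435 0.0469]
pad_mark [257. 235.] 0.56 [0.5649 0.1389 0.0462]
pad_mark [272. 228.] 0.4 [0.5769 0.0956 0.088 ]
rack [393. 262.] 0.63 [ 0.4927 -0.2301  0.0667]
rack [417. 254.] 0.46 [ 0.5107 -0.2887  0.0979]
probe [381. 263.] 0.68 [ 0.4828 -0.1874  0.1357]
lock_pin [446. 265.] 0.4 [ 0.4883 -0.3796  0.047 ]
cutter_round [354. 203.] 0.54 [ 0.6628 -0.1307  0.0278]
sprinkle_pink [397. 210.] 0.56 [ 0.6366 -0.2449  0.063 ]
kitchen_timer [177. 258.] 0.74 [0.4991 0.359  0.0351]
kitchen_timer [359. 207.] 0.41 [ 0.656  -0.1471  0.0016]
side -0.06937731947046324 [[ 0.0677  0.8589 -0.5076]
 [ 0.472  -0.9162  0.6236]]
stand [320. 232.] 0.
[... 585 characters left out ...]
9. 290.] 0.56 [ 0.6405 -0.1037 -0.0009]
sprinkle_pink [387. 319.] 0.9 [ 0.6455 -0.2675  0.0538]
sprinkle_pink [321. 233.] 0.23 [0.5433 0.1257 0.0176]
kitchen_timer [303. 194.] 0.74 [0.4989 0.3463 0.0267]
{'time': 1.3, 'qpos': array([ 1.083 ,  0.2863,  1.5767, -0.    ,  1.2786, -0.15  ]), 'dq': array([-0.0001,  0.002 ,  0.0005,  0.    ,  0.0008, -0.0009]), 'joint_efforts': array([ -0.0005, -40.5988, -29.292 ,  -0.0003,   0.0009,  -0.    ]), 'eef_pos': array([0.2237, 0.6369, 0.2313]), 'tcp_rot': array([ 0.1681,  0.9858, -0.    ,  0.    ]), 'contact_force': array([-0.3233, -0.3609,  0.6973]), 'wrist_torque': array([-0.0341, -0.0212, -0.0322]), 'finger_force': 0.0, 'opening': 0.9993705344648679}
```

```bash
python3 - <<'E'
import cv2
a=cv2.imread("pics/top0.png")[170:310,150:480];b=cv2.imread("pics/side0.png")[160:420,240:440]
cv2.imwrite("pics/t1.png",cv2.resize(a,None,fx=2.4,fy=2.4,interpolation=3));cv2.imwrite("pics/s1.png",cv2.resize(b,None,fx=2.3,fy=2.3,interpolation=3))
E
```

```text
(no output)
```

View pics/t1.png

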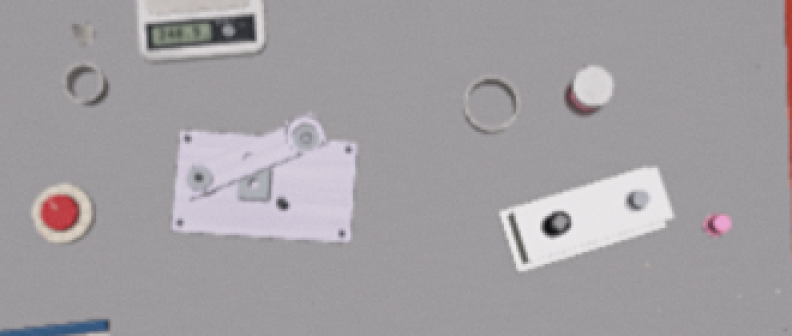

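View pics/s1.png

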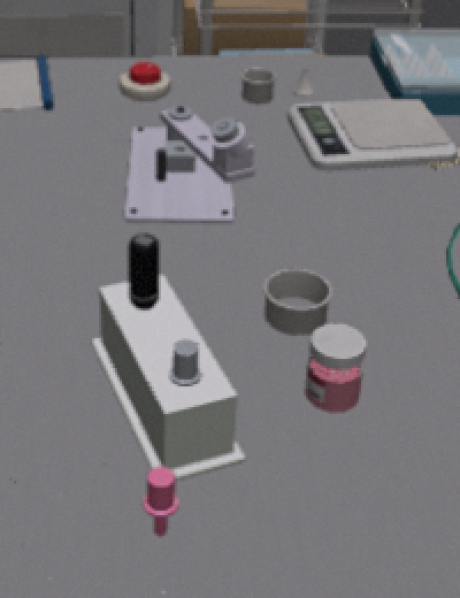

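Steel-grey pin in the rack: top ≈(416,253), side ≈(316,317). The pink look-alike stands loose at top ≈(449,263), side ≈(310,373). The task says steel and in the rack, so the grey one is meant. The enlarged crops confirm this. The arm is swung to the rear, with its head at top ≈(277,226).

```bash
python3 - <<'E'
from h import *
np.set_printoptions(precision=4,suppress=True)
a=cv2.imread("pics/top0.png");d=np.load("top0.npy");P=cloud("top",d)
g=cv2.cvtColor(a,cv2.COLOR_BGR2GRAY).astype(float)
# screws (dark blobs) refined by weighted centroid
S=[]
for u,v in[(187,137),(349,149),(342,233),(180,223)]:
    u=150+u/2.4;v=170+v/2.4;
    for _ in range(3):
        x0,y0=int(round(u)),int(round(v));w=g[y0-3:y0+4,x0-3:x0+4];w=np.clip(np.median(w)-12-w,0,None)
        yy,xx=np.mgrid[y0-3:y0+4,x0-3:x0+4];u,v=(w*xx).sum()/w.sum(),(w*yy).sum()/w.sum()
    S.append(at_height("top",(u,v),.012));
S=np.array(S);c=S.mean(0);print("screws",S,"centre",c)
e=(S[0]-S[1]+S[3]-S[2])[:2];f=(S[0]-S[3]+S[1]-S[2])[:2]
print("yaw",np.arctan2(-e[0],e[1]),np.arctan2(f[1],f[0]),np.linalg.norm(e)/2,np.linalg.norm(f)/2)
# colour mask of base
def rect(m,h,n):
    m=cv2.morphologyEx(m.astype(np.uint8),cv2.MORPH_OPEN,np.ones((3,3)));k,l,st,_=cv2.connectedComponentsWithStats(m);i=1+np.argmax(st[1:,4])
    ys,xs=np.nonzero(l==i);q=np.array([at_height("top",(x,y),h)[:2] for x,y in zip(xs,ys)]);print(n,cv2.minAreaRect((q*1000).astype(np.float32)))
hsv=cv2.cvtColor(a,cv2.COLOR_BGR2HSV)
roi=np.zeros(g.shape,bool);roi[215:280,215:305]=1
rect(roi&(P[...,2]>.006)&(P[...,2]<.022),.012,"base")
roi[:]=0;roi[230:295,350:440]=1
rect(roi&(P[...,2]>.058)&(P[...,2]<.076),.068,"rack")
for n,(u0,v0,u1,v1),z0 in[("probe",(370,250,395,275),.11),("pin",(405,243,428,262),.08),("head",(262,215,292,242),.06)]:
    q=P[v0:v1,u0:u1].reshape(-1,3);q=q[(q[:,2]>z0)&(q[:,2]<.2)];print(n,len(q),np.median(q,0),q.min(0),q.max(0))
E
```

```text
screws [[0.5913 0.2269 0.012 ]
 [0.5791 0.0355 0.012 ]
 [0.479  0.0431 0.012 ]
 [0.4899 0.2365 0.012 ]] centre [0.5348 0.1355 0.012 ]
yaw -0.06003422953054801 -0.08541618379119668 0.19275412957333574 0.10110051301491839
base ((528.36669921875, 133.62966918945312), (116.57551574707031, 213.094482421875), 0.630205512046814)Traceback (most recent call last):
  File "<stdin>", line 24, in <module>
  File "<stdin>", line 19, in rect
  File "h.py", line 12, in at_height
    v,c=ray(cam,uv);return c+v*(h-c[2])/v[2]
        ~~~^^^^^^^^
  File "h.py", line 5, in ray
    m=ctrl.camera_model(cam);K=np.array(m["intrinsics"]);E=np.array(m["extrinsics"])
ValueError: time passes only in moves, steps and waits
```

```bash
sed -i 's/^def ray/_M={}\ndef CM(c):\n    if c not in _M: _M[c]=ctrl.camera_model(c)\n    return _M[c]\ndef ray/; s/m=ctrl.camera_model(cam)/m=CM(cam)/' h.py
python3 - <<'E'
from h import *
np.set_printoptions(precision=4,suppress=True)
d=np.load("top0.npy");P=cloud("top",d);D=np.load("side0.npy");Q=cloud("side",D)
for nm,X in(("top",P),("side",Q)):
    X=X.reshape(-1,3)
    q=X[(X[:,0]>.4)&(X[:,0]<.58)&(X[:,1]>-.38)&(X[:,1]<-.12)&(X[:,2]>.060)&(X[:,2]<.076)]
    print(nm,"rack",np.median(q[:,2]),cv2.minAreaRect((q[:,:2]*1000).astype(np.float32)))
    for n,(x0,x1,y0,y1),z0 in[("probe",(.42,.55,-.24,-.13),.095),("pin",(.46,.57,-.36,-.26),.082),("head",(.53,.64,.04,.14),.08)]:
        q=X[(X[:,0]>x0)&(X[:,0]<x1)&(X[:,1]>y0)&(X[:,1]<y1)&(X[:,2]>z0)&(X[:,2]<.2)];print(n,len(q),q.mean(0),q.min(0),q.max(0))
b=cv2.imread("pics/side0.png")
# triangulated tops from crops: probe, pin  (top crop 2.4x, side crop 2.3x)
T=lambda u,v:(150+u/2.4,170+v/2.4); S=lambda u,v:(240+u/2.3,160+v/2.3)
print("pin top",tri("top",T(639,199),"side",S(186,348)))
print("probe top",tri("top",T(559,222),"side",S(144,241)))
print("bearing",tri("top",T(200,177),"side",S(181,111)))
print("pad",tri("top",T(304,136),"side",S(227,127)))
E
```

```text
top rack 0.06765023573661257 ((504.6751403808594, -263.17193603515625), (76.59735107421875, 220.69712829589844), 11.38105297088623)
probe 101 [ 0.4834 -0.1908  0.1277] [ 0.4723 -0.2046  0.0957] [ 0.4962 -0.1804  0.1364]
pin 52 [ 0.5146 -0.2873  0.096 ] [ 0.5055 -0.2973  0.0841] [ 0.5242 -0.2785  0.1024]
head 193 [0.5832 0.083  0.0925] [0.5645 0.0631 0.08  ] [0.6056 0.1033 0.1052]
side rack 0.06822979622141725 ((500.57025146484375, -242.17591857910156), (62.06169128417969, 174.76284790039062), 17.68463134765625)
probe 286 [ 0.4853 -0.2024  0.1194] [ 0.4723 -0.2096  0.0952] [ 0.4976 -0.1838  0.1364]
pin 132 [ 0.5158 -0.2946  0.0937] [ 0.5069 -0.3013  0.0821] [ 0.5253 -0.2811  0.1002]
head 173 [0.5836 0.0737 0.0916] [0.5644 0.0579 0.0801] [0.6051 0.0939 0.1029]
pin top (array([ 0.5161, -0.2878,  0.0939]), np.float64(0.0035500587978224995))
probe top (array([ 0.4858, -0.1934,  0.1318]), np.float64(0.0026613862751570985))
bearing (array([0.5395, 0.2023, 0.0518]), np.float64(0.00228843881483083))
pad (array([0.582 , 0.0818, 0.0931]), np.float64(0.003850688809634842))
```

>>> carry_out(deltas=[-0.055,-0.035,0,0,0,-0.13,-0.11,-0.07,0,0,0,-0.272,-0.16,-0.105,0,0,0,-0.272,-0.21,-0.14,0,0,0,-0.272,-0.262,-0.168,0,0,0,-0.272], grip=0)

```text
time: 1.92
eef_pos: [0.4159, 0.3898, 0.2317]
tcp_rot: [0.033, 0.999, 0.0, 0.0]
contact_force: [0.3, -0.1, -0.7]
opening: -0.002
finger_force: 0.0
```

>>> carry_out(deltas=[-0.035,-0.04,0,0,0,0,-0.07,-0.08,0,0,0,0,-0.105,-0.12,0,0,0,0,-0.14,-0.16,0,0,0,0,-0.15,-0.168,0,0,0,0])

```text
time: 2.55
eef_pos: [0.5554, 0.2115, 0.2315]
tcp_rot: [0.035, 0.999, -0.0, 0.0]
contact_force: [0.5, -0.9, -1.0]
opening: 0.002
finger_force: 0.0
```

>>> carry_out(deltas=[-0.035,-0.04,0,0,0,0,-0.07,-0.08,0,0,0,0,-0.105,-0.12,0,0,0,0,-0.114,-0.128,0,0,0,0,-0.114,-0.128,0,0,0,0])

```text
time: 3.18
eef_pos: [0.659, 0.0793, 0.231]
tcp_rot: [0.033, 0.999, 0.0, -0.0]
contact_force: [0.4, 0.3, 0.4]
opening: 0.001
finger_force: 0.0
```

>>> carry_out(deltas=[0,0,0.06,0,0,0,0,0,0.12,0,0,0,0,0,0.175,0,0,0,0,0,0.175,0,0,0])

```text
time: 3.68
eef_pos: [0.6535, 0.081, 0.0504]
tcp_rot: [0.032, 0.999, 0.0, -0.007]
contact_force: [-0.3, 0.2, 0.4]
opening: -0.002
finger_force: 0.0
```

>>> carry_out(deltas=[0.018,0,0,0,0,0,0.036,-0.003,0,0,0,0,0.054,-0.006,0,0,0,0,0.07,-0.01,0,0,0,0,0.08,-0.012,0,0,0,0])

```text
time: 4.3
eef_pos: [0.5801, 0.0728, 0.0601]
tcp_rot: [0.032, 0.999, -0.0, 0.003]
contact_force: [1.0, -1.3, 0.2]
opening: 0.001
finger_force: 0.4
```

>>> carry_out(deltas=[0.003,0,0,0,0,0,0.005,0,0,0,0,0,0.007,0,0,0,0,0,0.009,0,0,0,0,0])

```text
time: 4.8
eef_pos: [0.5696, 0.0726, 0.0562]
tcp_rot: [0.033, 0.999, -0.0, -0.0]
contact_force: [0.4, -0.5, 1.2]
opening: 0.002
finger_force: 0.3
```

>>> carry_out(deltas=[0.002,0,0,0,0,0,0.004,0,0,0,0,0,0.005,0,0,0,0,0,0.005,0,0,0,0,0])

```text
time: 5.3
eef_pos: [0.5643, 0.073, 0.0562]
tcp_rot: [0.033, 0.999, 0.0, -0.0]
contact_force: [0.4, -0.3, 0.1]
opening: 0.001
finger_force: 0.1
```

>>> carry_out(deltas=[0.0015,0,0,0,0,0,0.003,0,0,0,0,0,0.003,0,0,0,0,0])

```text
time: 5.68
eef_pos: [0.5616, 0.0732, 0.0564]
tcp_rot: [0.033, 0.999, -0.0, 0.0]
contact_force: [0.6, -0.4, -0.3]
opening: 0.002
finger_force: 0.4
```

>>> carry_out(deltas=[0.0015,0,0,0,0,0,0.003,0,0,0,0,0,0.003,0,0,0,0,0])

```text
time: 6.05
eef_pos: [0.5611, 0.0731, 0.0568]
tcp_rot: [0.033, 0.999, -0.0, 0.004]
contact_force: [8.3, -1.1, -5.8]
opening: 0.001
finger_force: 4.0
```

```bash
python3 - <<'E'
from h import *
p,d=ctrl.read_camera("side");cv2.imwrite("pics/s2.png",cv2.resize(p[180:270,270:370,::-1],None,fx=6,fy=6,interpolation=3))
E
```

```text
(no output)
```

View pics/s2.png

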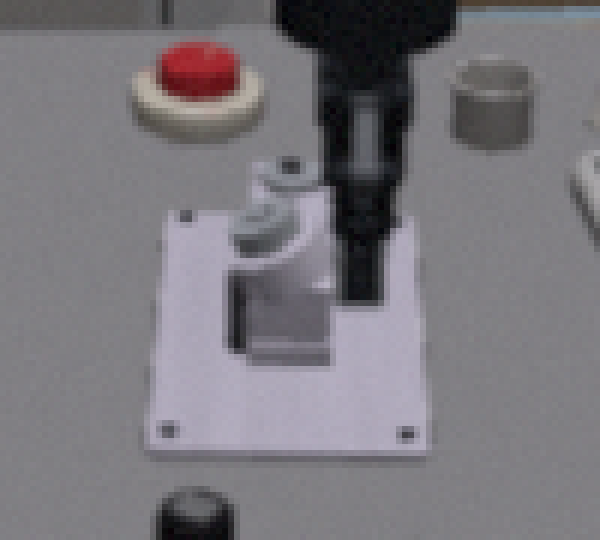

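Arm is flush against the dark post (crop ≈(237,310)) and the force rose to 8 N, so it is at the stop. Backing off and going to the pin.

>>> carry_out(deltas=[0,0,0,0,0,0,0,0,0,0,0,0,-0.03,0,0,0,0,0,-0.03,0,-0.06,0,0,0,-0.03,0,-0.12,0,0,0])

```text
time: 6.72
eef_pos: [0.5873, 0.0716, 0.1754]
tcp_rot: [0.033, 0.999, 0.0, -0.003]
contact_force: [1.0, 0.4, 0.4]
opening: 0.002
finger_force: 0.0
```

>>> carry_out(deltas=[0.007,-0.055,0,0,0,0,0.014,-0.11,0,0,0,0,0.021,-0.165,0,0,0,0,0.028,-0.22,0,0,0,0,0.035,-0.275,0,0,0,0], grip=45)

```text
time: 7.35
eef_pos: [0.5345, -0.2018, 0.1762]
tcp_rot: [0.033, 0.999, 0.001, -0.001]
contact_force: [0.8, 0.4, -0.5]
opening: 0.452
finger_force: 0.0
```

>>> carry_out(deltas=[0.007,-0.046,0,0,0,0,0.0143,-0.092,0,0,0,0,0.0143,-0.092,0,0,0,0,0.0143,-0.092,0,0,0,0])

```text
time: 7.85
eef_pos: [0.5148, -0.2908, 0.1759]
tcp_rot: [0.033, 0.999, 0.001, -0.001]
contact_force: [-0.8, -0.0, -0.2]
opening: 0.452
finger_force: 0.0
```

```bash
python3 - <<'E'
from h import *
np.set_printoptions(precision=4,suppress=True)
out=[]
for c in("top","side"):
    p,d=ctrl.read_camera(c);np.save(c+"1.npy",d);cv2.imwrite(f"pics/{c}1.png",p[...,::-1])
    u=proj(c,[.546,.145,.046]);print(c,u)
    x,y=map(int,u);out.append(cv2.resize(p[y-26:y+26,x-36:x+36,::-1],None,fx=8,fy=8,interpolation=3));print("origin",x-36,y-26)
    for q in("bar_hole","pad_mark"):
        for f in ctrl.find_in(c,q)[:2]: print(q,f)
cv2.imwrite("pics/h1.png",cv2.resize(np.vstack(out),None,fx=.7,fy=.7))
s=ctrl.get_state();print(s["eef_pos"],s["qpos"])
E
```

```text
top [254.7101 241.4914]
origin 218 215
bar_hole {'uv': [259.4, 247.1], 'score': 0.68}
pad_mark {'uv': [276.4, 248.0], 'score': 0.56}
side [321.8033 219.9259]
origin 285 193
[ 0.5155 -0.2905  0.1763] [-0.6846  0.1558  1.8351  0.0001  1.1509 -2.1911]
```

View pics/h1.png

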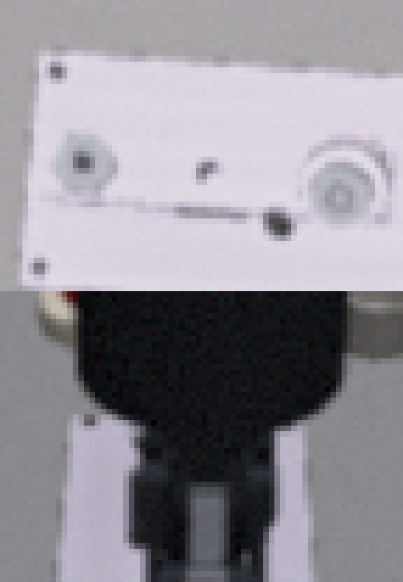

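Top view: hole at crop (207,168) → px ≈(255.0,245.0), bearing (233,243.8), ring (278.5,250.4). The hand blocks the side view.

```bash
python3 - <<'E'
from h import *
np.set_printoptions(precision=4,suppress=True)
o=np.array([218,215]);f=lambda u,v:o+(np.array([u,v])+.5)/5.6-.5
H=at_height("top",f(207,168),.046);B=at_height("top",f(84,161),.052);M=at_height("top",f(340,197),.097)
print("hole",H,"bearing",B,"mark",M)
yaw=-.065
for y in(-.055,-.065,-.075,-.085):
    X=np.array([np.cos(y),np.sin(y)]);Y=np.array([-X[1],X[0]])
    print(y,"origins:",(H[:2]-.01*Y),B[:2]-.07*Y,M[:2]+.014*X+.06*Y)
print("pin in rack via find:",[ (g["uv"],g["score"]) for g in ctrl.find_in("top","lock_pin")])
E
```

```text
hole [0.5374 0.1452 0.046 ] bearing [0.5394 0.2043 0.052 ] mark [0.518  0.0759 0.097 ]
-0.055 origins: [0.5369 0.1352] [0.5355 0.1344] [0.5353 0.135 ]
-0.065 origins: [0.5368 0.1352] [0.5348 0.1344] [0.5358 0.1349]
-0.075 origins: [0.5367 0.1352] [0.5341 0.1345] [0.5364 0.1347]
-0.085 origins: [0.5366 0.1352] [0.5334 0.1345] [0.537  0.1345]
pin in rack via find: []
```

>>> carry_out(deltas=[0,0.001,0.05,0,0,0,0,0.001,0.09,0,0,0,0,0.001,0.1015,0,0,0,0,0.001,0.1015,0,0,0])

```text
time: 8.7
eef_pos: [0.5153, -0.2903, 0.0748]
tcp_rot: [0.033, 0.999, 0.0, -0.0]
contact_force: [-0.3, 0.3, 0.4]
opening: 0.45
finger_force: 0.0
```

>>> carry_out(deltas=[0,0,0,0,0,0,0,0,0,0,0,0,0,0,0,0,0,0,0,0,0,0,0,0,0,0,0,0,0,0], grip=0, grip_force=50)

```text
time: 9.32
eef_pos: [0.5166, -0.2913, 0.0773]
tcp_rot: [0.033, 0.999, -0.001, 0.002]
contact_force: [0.1, 1.2, 6.2]
opening: 0.209
finger_force: 49.4
```

>>> carry_out(deltas=[0,0,-0.03,0,0,0,0,0,-0.07,0,0,0,0,0,-0.1,0,0,0,0,0,-0.1,0,0,0])

```text
time: 9.82
eef_pos: [0.5167, -0.2919, 0.1782]
tcp_rot: [0.033, 0.999, -0.002, 0.003]
contact_force: [0.9, -0.3, -1.1]
opening: 0.211
finger_force: 49.1
```

>>> carry_out(deltas=[0.001,0.055,0,0,0,0,0.002,0.11,0,0,0,0,0.003,0.165,0,0,0,0,0.004,0.22,0,0,0,0,0.005,0.26,0,0,0,0])

```text
time: 10.45
eef_pos: [0.5259, -0.0285, 0.1725]
tcp_rot: [0.032, 0.999, 0.0, -0.002]
contact_force: [0.9, -0.4, -0.6]
opening: 0.213
finger_force: 49.2
```

>>> carry_out(deltas=[0.001,0.055,0,0,0,0,0.002,0.11,0,0,0,0,0.004,0.16,0,0,0,0,0.004,0.177,0,0,0,0,0.004,0.177,0.04,0,0,0])

```text
time: 11.08
eef_pos: [0.5373, 0.1472, 0.1367]
tcp_rot: [0.032, 0.999, 0.0, 0.003]
contact_force: [0.3, 0.5, -1.5]
opening: 0.211
finger_force: 49.2
```

>>> carry_out(deltas=[0,0,0.01,0,0,0,0,0,0.01,0,0,0])

```text
time: 11.32
eef_pos: [0.5341, 0.1453, 0.1234]
tcp_rot: [0.033, 0.999, -0.0, -0.002]
contact_force: [0.6, -0.3, -0.1]
opening: 0.212
finger_force: 49.2
```

```bash
python3 - <<'E'
from h import *
np.set_printoptions(precision=4,suppress=True)
s=ctrl.get_state();e=np.array(s["eef_pos"]);print(e,s["qpos"])
out=[]
for c in("top","side"):
    p,d=ctrl.read_camera(c);np.save(c+"2.npy",d);cv2.imwrite(f"pics/{c}2.png",p[...,::-1])
    u=proj(c,[e[0],e[1],.08]);x,y=map(int,u);print(c,u,"origin",x-36,y-26)
    out.append(cv2.resize(p[y-26:y+26,x-36:x+36,::-1],None,fx=5.6,fy=5.6,interpolation=3))
    print([ (g["uv"],g["score"]) for g in ctrl.find_in(c,"lock_pin")],proj(c,[e[0],e[1],e[2]-.0413]),proj(c,[.5365,.1449,.046]))
cv2.imwrite("pics/h2.png",np.vstack(out))
E
```

```text
[0.5341 0.1453 0.1234] [ 0.0824  0.1382  1.9609 -0.0003  1.0457 -1.4215]
top [252.844  244.1865] origin 216 218
[([446.2, 260.6], 0.59)] [252.7406 244.0863] [254.6526 244.9216]
side [317.5699 208.6195] origin 281 182
[([306.8, 377.4], 0.7), ([316.3, 200.0], 0.54)] [317.5818 207.9182] [318.2698 219.9813]
```

View pics/h2.png

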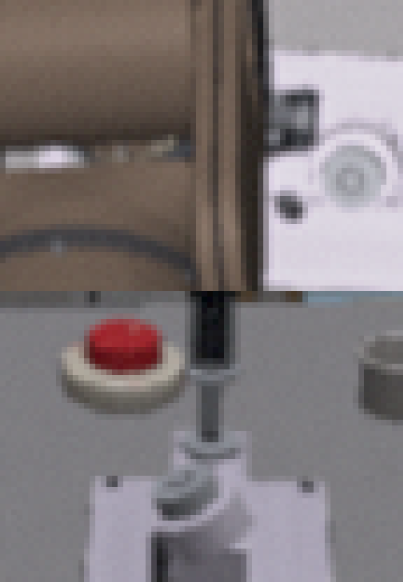

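```bash
python3 - <<'E'
from h import *
np.set_printoptions(precision=4,suppress=True)
o=np.array([281,182]);f=lambda u,v:o+(np.array([u,v-291])+.5)/5.6-.5
a,b=[at_height("side",f(*q),.012) for q in((112,482),(307,485))];print("left screws side",a,b,"mid",(a+b)/2)
print("top-model mid",np.array([.5355,.1347])+.0964*np.array([.064,.998]))
print("bearing side",at_height("side",f(209,447),.052))
print("pin shank x at y=.145:", [ (lambda v,c:c+v*(.145-c[1])/v[1])(*ray("side",f(*q))) for q in((209,395),(209,435))])
a0=np.array([270,180])+(np.array([[186,216],[392,218],[167,430],[406,433]])+.5)/6-.5
w=np.array([at_height("side",q,.012) for q in a0]);print("s2 screws",w,"centre",w.mean(0))
for i in range(4):
    ctrl.find_in("side","rack");print(ctrl.get_state()["eef_pos"])
E
```

```text
left screws side [0.4906 0.2343 0.012 ] [0.591  0.2289 0.012 ] mid [0.5408 0.2316 0.012 ]
top-model mid [0.5417 0.2309]
bearing side [0.538  0.1949 0.052 ]
pin shank x at y=.145: [array([0.5346, 0.145 , 0.105 ]), array([0.535, 0.145, 0.084])]
s2 screws [[0.4906 0.235  0.012 ]
 [0.5897 0.2309 0.012 ]
 [0.4791 0.0439 0.012 ]
 [0.5795 0.0387 0.012 ]] centre [0.5347 0.1371 0.012 ]
[0.536  0.1458 0.1263]
[0.5359 0.1459 0.1261]
[0.5357 0.1459 0.1259]
[0.5355 0.146  0.1257]
```

>>> carry_out(deltas=[0,0,0.015,0,0,0,0,0,0.028,0,0,0,0,0,0.032,0,0,0,0,0,0.036,0,0,0,0,0,0.038,0,0,0])

```text
time: 12.35
eef_pos: [0.5351, 0.1461, 0.0866]
tcp_rot: [0.033, 0.999, 0.0, -0.0]
contact_force: [0.2, -0.3, -1.2]
opening: 0.215
finger_force: 49.2
```

>>> carry_out(deltas=[0,0,0.002,0,0,0,0,0,0.004,0,0,0,0,0,0.005,0,0,0,0,0,0.005,0,0,0])

```text
time: 12.85
eef_pos: [0.5354, 0.1458, 0.082]
tcp_rot: [0.033, 0.999, -0.0, 0.0]
contact_force: [0.2, -1.4, 0.1]
opening: 0.211
finger_force: 49.2
```

>>> carry_out(deltas=[0,0,0.002,0,0,0,0,0,0.004,0,0,0,0,0,0.006,0,0,0,0,0,0.008,0,0,0,0,0,0.008,0,0,0])

```text
time: 13.48
eef_pos: [0.5352, 0.1459, 0.0737]
tcp_rot: [0.033, 0.999, -0.0, 0.0]
contact_force: [1.4, -3.3, -0.2]
opening: 0.214
finger_force: 49.2
```

>>> carry_out(deltas=[-0.0004,-0.001,0,0,0,0,-0.0004,-0.001,0.003,0,0,0,-0.0004,-0.001,0.005,0,0,0,-0.0004,-0.001,0.007,0,0,0,-0.0004,-0.001,0.007,0,0,0])

```text
time: 14.1
eef_pos: [0.535, 0.1453, 0.0663]
tcp_rot: [0.033, 0.999, 0.0, -0.0]
contact_force: [0.9, -1.2, -0.3]
opening: 0.213
finger_force: 49.1
```

>>> carry_out(deltas=[-0.0003,-0.0004,0.002,0,0,0,-0.0003,-0.0004,0.004,0,0,0,-0.0003,-0.0004,0.006,0,0,0,-0.0003,-0.0004,0.008,0,0,0,-0.0003,-0.0004,0.008,0,0,0])

```text
time: 14.72
eef_pos: [0.5353, 0.1447, 0.0585]
tcp_rot: [0.033, 0.999, -0.0, -0.0]
contact_force: [-0.7, -0.6, -0.6]
opening: 0.209
finger_force: 49.2
```

>>> carry_out(deltas=[0,0,0.001,0,0,0,0,0,0.002,0,0,0,0,0,0.003,0,0,0,0,0,0.004,0,0,0,0,0,0.004,0,0,0])

```text
time: 15.35
eef_pos: [0.5359, 0.1447, 0.0553]
tcp_rot: [0.033, 0.999, -0.0, 0.0]
contact_force: [-0.7, -0.7, 2.3]
opening: 0.213
finger_force: 49.4
```

>>> carry_out(deltas=[0,0,0.001,0,0,0,0,0,0.001,0,0,0])

```text
time: 15.6
eef_pos: [0.5368, 0.1447, 0.0552]
tcp_rot: [0.033, 0.999, 0.0, 0.001]
contact_force: [-0.4, 0.6, 5.6]
opening: 0.212
finger_force: 49.8
```

>>> carry_out(deltas=[0,0,0,0,0,0,0,0,0,0,0,0,0,0,0,0,0,0,0,0,0,0,0,0,0,0,-0.005,0,0,0], grip=38)

```text
time: 16.23
eef_pos: [0.5351, 0.1446, 0.0585]
tcp_rot: [0.033, 0.999, -0.0, -0.001]
contact_force: [-0.6, -0.2, -0.3]
opening: 0.377
finger_force: 0.0
```

>>> carry_out(deltas=[0,0,-0.02,0,0,0,0,0,-0.06,0,0,0,0,0,-0.12,0,0,0,0,0,-0.14,0,0,0])

```text
time: 16.73
eef_pos: [0.5379, 0.1449, 0.2042]
tcp_rot: [0.033, 0.999, 0.0, 0.004]
contact_force: [0.2, -0.8, 0.5]
opening: 0.383
finger_force: 0.0
```

>>> carry_out(deltas=[0.005,-0.055,0,0,0,0,0.01,-0.11,0,0,0,0,0.014,-0.165,0,0,0,0,0.018,-0.22,0,0,0,0,0.022,-0.27,0,0,0,0], grip=52)

```text
time: 17.35
eef_pos: [0.4955, -0.1251, 0.1995]
tcp_rot: [0.033, 0.999, -0.0, 0.001]
contact_force: [0.9, 0.1, -0.0]
opening: 0.518
finger_force: 0.0
```

>>> carry_out(deltas=[0.0063,-0.05,0,0,0,0,0.0063,-0.0726,0,0,0,0,0.0063,-0.0726,0,0,0,0])

```text
time: 17.73
eef_pos: [0.4846, -0.1968, 0.1992]
tcp_rot: [0.034, 0.999, -0.0, 0.0]
contact_force: [0.7, 0.3, -0.8]
opening: 0.52
finger_force: 0.0
```

```bash
python3 - <<'E'
from h import *
np.set_printoptions(precision=4,suppress=True)
p,d=ctrl.read_camera("top");print(ctrl.get_state()["eef_pos"],ctrl.get_state()["qpos"])
q,e=ctrl.read_camera("side")
a=cv2.resize(p[215:280,215:300,::-1],None,fx=5,fy=5,interpolation=3);b=cv2.resize(q[230:315,265:350,::-1],None,fx=4,fy=4,interpolation=3)
c=np.zeros((340,780,3),np.uint8);c[:325,:425]=a;c[:340,430:770]=b;cv2.imwrite("pics/h3.png",c)
E
```

```text
[ 0.4847 -0.1957  0.199 ] [-0.5781 -0.0217  1.979   0.0004  1.1844 -2.0817]
```

View pics/h3.png

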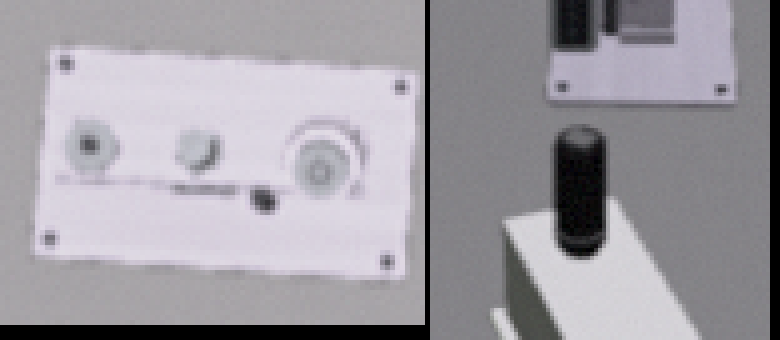

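Left: pin's knob seated in the arm hole (198,150), ring at (319,172). Right: probe upright in the rack (580,190).

>>> carry_out(deltas=[0,0,0.04,0,0,0,0,0,0.08,0,0,0,0,0,0.11,0,0,0,0,0,0.117,0,0,0,0,0,0.117,0,0,0])

```text
time: 18.45
eef_pos: [0.4853, -0.1947, 0.0823]
tcp_rot: [0.032, 0.999, -0.0, 0.0]
contact_force: [0.7, -0.1, 0.4]
opening: 0.518
finger_force: 0.0
```

>>> carry_out(deltas=[0,0,0,0,0,0,0,0,0,0,0,0,0,0,0,0,0,0,0,0,0,0,0,0,0,0,0,0,0,0], grip=0, grip_force=60)

```text
time: 19.08
eef_pos: [0.4861, -0.1958, 0.0837]
tcp_rot: [0.033, 0.999, -0.0, 0.001]
contact_force: [-0.2, 1.4, 7.0]
opening: 0.285
finger_force: 59.1
```

>>> carry_out(deltas=[0,0,-0.03,0,0,0,0,0,-0.07,0,0,0,0,0,-0.11,0,0,0,0,0,-0.15,0,0,0])

```text
time: 19.58
eef_pos: [0.4843, -0.1953, 0.2326]
tcp_rot: [0.033, 0.999, -0.0, -0.0]
contact_force: [1.3, 0.9, -0.9]
opening: 0.288
finger_force: 59.1
```

```bash
python3 - <<'E'
from h import *
from scipy.optimize import least_squares,fsolve
np.set_printoptions(precision=4,suppress=True)
q,e=ctrl.read_camera("side");s=ctrl.get_state();t=np.array(s["eef_pos"]);print(t,s["qpos"])
cv2.imwrite("pics/side4.png",q[...,::-1])
f=proj("side",[t[0],t[1],t[2]-.0737]);h=proj("side",[t[0],t[1],t[2]-.0737+.124]);print("pred foot",f,"head",h)
x,y=map(int,f);print("origin",x-30,y-45);cv2.imwrite("pics/h4.png",cv2.resize(q[y-45:y+25,x-30:x+30,::-1],None,fx=7,fy=7,interpolation=3))
D=[(.2863,1.5767,.6753,.2313),(.1558,1.8351,.5917,.1763),(.1382,1.9609,.5535,.1245),(-.0217,1.979,.5581*0+np.hypot(.4847,.1957),.199),(s["qpos"][1],s["qpos"][2],np.hypot(*t[:2]),t[2])]
g=lambda p:np.ravel([(p[0]*np.sin(a)+p[1]*np.sin(a+b+p[4])+p[2]-r,p[0]*np.cos(a)+p[1]*np.cos(a+b+p[4])+p[3]-z) for a,b,r,z in D])
o=least_squares(g,[.45,.4,0,0,0],x_scale=.1);p=o.x;print(p,np.abs(o.fun).max())
for L3 in(.15,.2,.25,.3):
    r=.486-L3*np.sin(.436);z=.177-L3+L3*np.cos(.436)
    S=fsolve(lambda v:[p[0]*np.sin(v[0])+p[1]*np.sin(v[0]+v[1]+p[4])+p[2]-r,p[0]*np.cos(v[0])+p[1]*np.cos(v[0]+v[1]+p[4])+p[3]-z],[0,2.1]);print(L3,S,np.pi-.436-S.sum())
E
```

```text
[ 0.487  -0.1969  0.2395] [-0.5773 -0.059   1.9388 -0.0004  1.2514 -2.0822]
pred foot [302.555  250.9831] head [302.4316 191.1559]
origin 272 205
[0.432  0.571  0.0155 0.0085 0.0498] 0.0009075304863805922
0.15 [-0.2288  2.2348] 0.6995437486287108
0.2 [-0.2805  2.2846] 0.7014194525817214
0.25 [-0.3349  2.3342] 0.7062303870599385
0.3 [-0.3925  2.3836] 0.7144476932434407
```

View pics/h4.png

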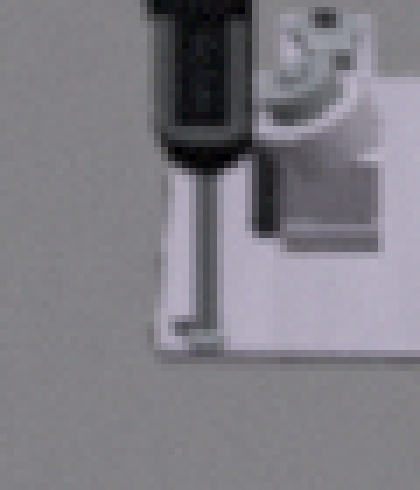

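>>> carry_out(deltas=[0.005,0.045,0,0,0,0,0.01,0.1,0,0,-0.05,0,0.018,0.155,0,0,-0.15,0,0.027,0.21,0.01,0,-0.25,0,0.036,0.26,0.02,0,-0.35,0])

```text
time: 20.25
eef_pos: [0.4654, 0.0679, 0.2114]
tcp_rot: [0.033, 0.984, -0.006, 0.176]
contact_force: [0.3, -0.2, -1.8]
opening: 0.287
finger_force: 59.2
```

```bash
cat > go.py <<'E'
from h import *
import sys
np.set_printoptions(precision=4,suppress=True)
g=float(sys.argv[1]);mark=np.array([.5173,.0758,.097])
rot=R.from_euler('z',-.063)*R.from_euler('y',-.4363)*R.from_matrix(np.diag([-1.,1,-1]))
n=-rot.as_matrix()[:,2]
s=ctrl.get_state();T=mark+n*(g+.0737);print(n,T,s["eef_pos"],s["qpos"]);print(step(T,rot))
E
python3 go.py .045
```

```text
[-0.4218  0.0266  0.9063] [0.4672 0.079  0.2046] [0.4654 0.0679 0.2114] [-0.0729 -0.372   2.278   0.0036  0.8819 -1.5792]
[ 0.0013  0.0112  0.0068 -0.0008 -0.0826 -0.0031]
```

>>> carry_out(deltas=[0.001,0.011,0.006,0,-0.084,-0.003,0.001,0.011,0.006,0,-0.084,-0.003,0.001,0.011,0.006,0,-0.084,-0.003,0.001,0.011,0.006,0,-0.084,-0.003])

```text
time: 20.75
eef_pos: [0.4688, 0.0764, 0.2067]
tcp_rot: [0.031, 0.976, -0.008, 0.215]
contact_force: [0.7, -0.5, -1.8]
opening: 0.288
finger_force: 59.3
```

```bash
python3 go.py .045
```

```text
[-0.4218  0.0266  0.9063] [0.4672 0.079  0.2046] [0.4688 0.0764 0.2067] [-0.0481 -0.396   2.3178 -0.0116  0.7854 -1.5481]
[ 0.0024  0.0025  0.0012 -0.0019 -0.0018 -0.001 ]
```

Correct and go to a 15 mm gap, then look.

>>> carry_out(deltas=[0.002,0.0025,0.001,-0.002,-0.002,0,0.002,0.0025,0.01,-0.002,-0.002,0,0.002,0.0025,0.02,-0.002,-0.002,0,0.002,0.0025,0.031,-0.002,-0.002,0,0.002,0.0025,0.031,-0.002,-0.002,0])

```text
time: 21.38
eef_pos: [0.4786, 0.0791, 0.175]
tcp_rot: [0.03, 0.976, -0.006, 0.215]
contact_force: [-0.4, 0.0, -1.7]
opening: 0.29
finger_force: 59.3
```

```bash
cat > look.py <<'E'
from h import *
import sys
np.set_printoptions(precision=4,suppress=True)
q,e=ctrl.read_camera("side");s=ctrl.get_state();t=np.array(s["eef_pos"]);n=-R.from_quat(s["tcp_rot"]).as_matrix()[:,2]
f=proj("side",t-n*.0737);m=proj("side",[.5173,.0758,.097]);print("pred foot",f,"mark",m,"tcp axis lean deg",np.degrees(np.arctan2(-n[0],n[2])))
x,y=map(int,m);print("origin",x-30,y-40);cv2.imwrite(f"pics/{sys.argv[1]}.png",cv2.resize(q[y-40:y+30,x-35:x+35,::-1],None,fx=7,fy=7,interpolation=3))
E
python3 look.py c1; python3 go.py .015
```

```text
pred foot [309.3706 210.7835] mark [312.3407 215.3197] tcp axis lean deg 24.831385149154727
origin 282 175
[-0.4218  0.0266  0.9063] [0.4799 0.0782 0.1774] [0.4789 0.0791 0.1759] [-0.0413 -0.3238  2.3262 -0.0126  0.7052 -1.5419]
[-0.0015 -0.0009 -0.0009  0.0009 -0.0022  0.0004]
```

View pics/c1.png

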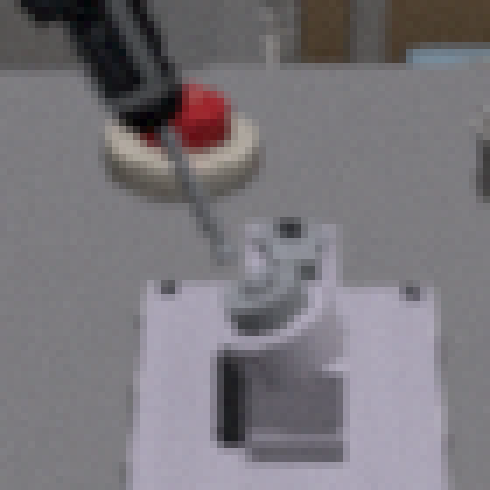

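Foot at crop (231,260), about 15 mm off the pad face, stem leaning as the pad normal does. Ring ahead at ≈(260,288).

>>> carry_out(deltas=[-0.0025,-0.001,0.003,0,0,0,-0.0025,-0.001,0.006,0,0,0,-0.0025,-0.001,0.009,0,0,0,-0.0025,-0.001,0.009,0,0,0,-0.0025,-0.001,0.009,0,0,0])

```text
time: 22.05
eef_pos: [0.4852, 0.0778, 0.1698]
tcp_rot: [0.03, 0.976, -0.006, 0.216]
contact_force: [-0.5, 0.5, -1.0]
opening: 0.29
finger_force: 59.3
```

```bash
cat > f.py <<'E'
from h import *
np.set_printoptions(precision=4,suppress=True)
import sys
n=np.array([-.4218,.0266,.9063]);m=np.array([.5173,.0758,.097]);F=[]
for i in range(int(sys.argv[1])):
    p,d=ctrl.read_camera("top");s=ctrl.get_state();F.append(np.r_[s["contact_force"]@n,s["contact_force"],(s["eef_pos"]-.0737*n-m)@n*1000,s["eef_pos"]])
print(np.array(F).mean(0),np.array(F)[:,0]);print(ctrl.get_state()["time"]); cv2.imwrite("pics/lasttop.png",p[...,::-1])
E
python3 f.py 5; python3 go.py .005
```

```text
[-1.0222 -0.119   0.007  -1.1834  5.9445  0.4852  0.0778  0.1699] [-0.9223 -1.0886 -1.1674 -1.2878 -0.6447]
22.3
[-0.4218  0.0266  0.9063] [0.4841 0.0779 0.1683] [0.4852 0.0778 0.1699] [-0.0443 -0.2988  2.3201 -0.011   0.6842 -1.5458]
[ 0.0017  0.0001  0.0009  0.0009 -0.0001  0.0005]
```

>>> carry_out(deltas=[0.0005,0,0.002,0,0,0,0.0005,0,0.004,0,0,0,0.0005,0,0.005,0,0,0,0.0005,0,0.005,0,0,0])

```text
time: 22.8
eef_pos: [0.4868, 0.0777, 0.1648]
tcp_rot: [0.03, 0.976, -0.006, 0.216]
contact_force: [0.2, 0.1, -1.9]
opening: 0.286
finger_force: 59.3
```

```bash
python3 f.py 4
```

```text
[-1.0959 -0.1397 -0.0056 -1.2741  0.8363  0.4869  0.0777  0.165 ] [-0.9442 -0.6996 -2.2026 -0.5372]
23.0
```

>>> carry_out(deltas=[0,0,0.001,0,0,0,0,0,0.002,0,0,0,0,0,0.002,0,0,0])

```text
time: 23.38
eef_pos: [0.4877, 0.0776, 0.1631]
tcp_rot: [0.03, 0.976, -0.006, 0.216]
contact_force: [0.2, 1.1, -0.7]
opening: 0.289
finger_force: 59.3
```

```bash
python3 f.py 4
```

```text
[-1.3278 -0.2406  0.0617 -1.5789 -1.1835  0.4877  0.0776  0.1632] [-0.6317 -1.4313 -0.6389 -2.6095]
23.575
```

No contact yet (baseline about −1.1 N). Continue with fine steps.

>>> carry_out(deltas=[0,0,0.001,0,0,0,0,0,0.0015,0,0,0,0,0,0.0015,0,0,0])

```text
time: 23.95
eef_pos: [0.4884, 0.0776, 0.1619]
tcp_rot: [0.03, 0.976, -0.006, 0.216]
contact_force: [0.3, -0.6, 0.0]
opening: 0.291
finger_force: 59.3
```

```bash
python3 f.py 5
```

```text
[-0.5656 -0.2926 -0.0706 -0.7582 -2.5892  0.4884  0.0776  0.162 ] [-1.0426 -0.3131  0.4831 -0.8826 -1.0729]
24.2
```

>>> carry_out(deltas=[0,0,0.001,0,0,0,0,0,0.0015,0,0,0,0,0,0.0015,0,0,0])

```text
time: 24.58
eef_pos: [0.4892, 0.0775, 0.1607]
tcp_rot: [0.03, 0.976, -0.006, 0.216]
contact_force: [-1.1, -0.2, 0.3]
opening: 0.29
finger_force: 59.4
```

```bash
python3 f.py 5; python3 look.py c2
```

```text
[ 0.6962 -0.6551 -0.1147  0.4667 -4.0604  0.4891  0.0775  0.1607] [1.1594 0.1875 1.2285 0.5242 0.3817]
24.825
pred foot [313.4931 216.4512] mark [312.3407 215.3197] tcp axis lean deg 24.963769010608946
origin 282 175
```

View pics/c2.png

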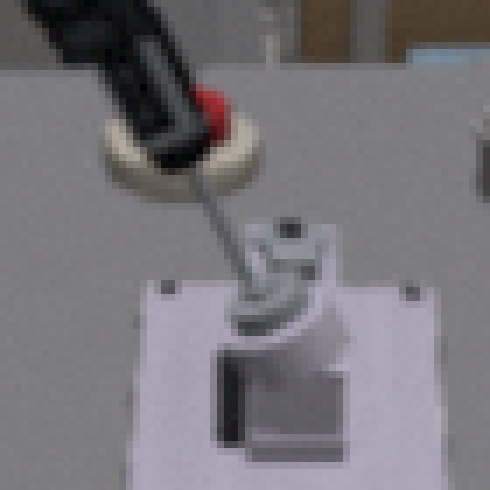

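Foot sits on the pad's face at ≈(256,292), stem square. Force is about 1.7 N over baseline, so the pad is in about 2.5 mm. Press 2 mm more.

>>> carry_out(deltas=[0,0,0.0007,0,0,0,0,0,0.0014,0,0,0,0,0,0.002,0,0,0,0,0,0.002,0,0,0])

```text
time: 25.38
eef_pos: [0.49, 0.0775, 0.1589]
tcp_rot: [0.03, 0.976, -0.006, 0.216]
contact_force: [-0.6, 0.9, 0.5]
opening: 0.292
finger_force: 59.5
```

```bash
python3 f.py 12; python3 go.py 0
```

```text
[ 1.5844 -0.0578  0.1655  1.7165 -6.0622  0.49    0.0775  0.1589] [0.9406 1.9832 1.8845 2.3164 1.2768 2.1456 0.8985 1.174  1.5217 1.2145
 1.8235 1.834 ]
25.975
[-0.4218  0.0266  0.9063] [0.4862 0.0778 0.1638] [0.4899 0.0775 0.1588] [-0.0445 -0.2688  2.3196 -0.0113  0.6545 -1.5455]
[ 0.0013  0.0001 -0.0061  0.001   0.0001  0.0004]
```

```bash
python3 -c "
from plant import ctrl
print(ctrl.sign_off())"
```

```text
the job is handed in; nothing more can be done
None
```

I handed the job in at about 26 s of the 64 s limit. The arm is at its stop and the pin is home and let go. The probe is held square on the pad mark, which is pressed in about 4.3 mm by my force estimate. The hand-in returned no verdict, so I don't know how it was judged.

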